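# Buff the bare nail tip

## Robot

A 6-joint arm with a two-finger parallel gripper is mounted at the origin on the work surface. World frame = base frame: x ahead of the robot, y to its left, z up, the work surface at z = 0. Lengths are in m, angles in degrees, forces in N, time in s.
With the tool pointing down it reaches from about 0.225 to 0.875 m from the base axis. Payload 3.4 kg.
Tool frame: the origin (TCP) lies midway between the tips of the shut fingers; the grasp point (between the pads) lies 19 mm behind it; z points along the fingers, y is the line along which they close (so a half turn about z gives the same grasp; the last joint's range is limited). The gripper opens to 85 mm and grips with 20 to 120 N. Pads are 22 mm wide; open, the fingers measure 114 mm over their backs; the gripper's body (76 mm by 85 mm) begins 54 mm behind the grasp point. The pads swing forward as they close: fully open they stand 13 mm farther back than shut.
Start: joints at [59.015, 15.808, 86.224, -0, 77.962, -6.933], TCP at [0.234, 0.525, 0.231] pointing down, gripper open.
Joint ranges: [-165.64, 165.64], [-43.16, 119.46], [12.63, 154.43], [-67.54, 247.53], [6.08, 155.33], [-154.97, 154.97]. Speed limits (degrees/s): [147.25, 147.25, 180, 180, 180, 180].

## Interface

Orientations are given as [roll, pitch, yaw] about the fixed x, y, z axes, in that order (R = Rz(yaw) Ry(pitch) Rx(roll)).
In Python, from station import manip, grab_frame, calibration, spotter gives the robot as it stands. The module is installed in compiled form; this text tells all that it offers.
- The arm moves only by the shell command python3 -m creep 'ROWS' [FORCE]. ROWS is JSON, a list of rows, each a list of 7 numbers: the finger opening in mm, from 0 to 85.4, then the shift along the tool's x, y, z in mm, then the turn, a rotation vector about the tool's x, y, z in degrees. A call has 1 to 20 rows; each row is the pose to reach, as a shift and turn from the pose commanded when the call began, along the tool's axes at that moment; what a row does not reach only later rows make up. A row lasts 1/10 s, in which the tool goes at most 50 mm and 8.59 degrees, less where a joint would pass 70% of its speed; a pose out of reach is approached as far as the arm can. A call with a gripper value outside its range is refused whole. The fingers move at their own pace and stop on an object; FORCE is the grip in N (left out, the last holds). Time passes only in rows, so rows that repeat a pose let the fingers close. It gives the time, the measured TCP pose, the force, the opening and the grip force at its end, in the units of the state.
- manip.get_state(): the state, without advancing time (a new reading comes with each control period).
- grab_frame(name): name is "scene" or "top" or "wrist"; returns (picture, depth): 480x640x3 uint8, red, green, blue; 480x640 float32, m along the optical axis (not along the pixel's ray), 0 where there is no reading.
- calibration(name): a dict with "intrinsics" (3x3 intrinsics, pixels), "dist" ([k1, k2, p1, p2, k3] as OpenCV has them; the pictures are not rectified), "position" and "orientation" of the camera in the world. Camera axes: x right, y down, z forward; pixel columns grow to the right and rows downward; lengths in m; the calibration is good to about 2 mm. A picture is of the moment at which its call begins: read the wrist's pose just before it. calibration takes no time and is no camera call; for the wrist camera it gives the pose at the moment of the call.
- manip.hand_in(): hands the job in; it is judged then, once.
Trained networks look in the newest picture that a camera, given by its name, has taken for a name from the list of things; names that differ only in an ending like _2 or _b are one class to them, and where a whole thing is asked for, a point or a joint stands for the part that bears it (a point fixed in the world has none). Each returns a list of dicts, best first, with "conf" (0 to 1); they miss things now and then, are a little off and sometimes report something else, mostly with a low value. They report only what shows in the picture. A call takes as long as a camera call.
- spotter.cut_out(camera, query): "region" (480x640 bool, what is visible of it) and "bbox" ([centre column, centre row, width, height] in pixels, round what is visible of it).
- spotter.tip_of(camera, query): "location" ([row, column] in pixels: a listed point, or the origin of a listed thing).
The state is a dict: "t": time; "joint_pos": joint angles; "joint_velocities": joint speeds; "joint_efforts": joint torques, N m; "tool_pos": TCP position; "eef_rot": TCP orientation; "wrist_force": force on the tool from outside, world axes, zero at the start; "moment": the same for the moment, N m; "grip_width": finger opening in m; "finger_force": force on a finger pad.
Only numpy, scipy, OpenCV 4.12 (cv2) and the standard library are available. Lean on these libraries where they do the work, as an engineer would, in place of code of your own. Each camera call takes 0.05 s, during which the arm holds its last target. There are 200 camera calls.

## Task

Two of the three nail tips on the practice stands are painted; buff the bare, ivory one ready for its base coat. Take the foam buffer block from the steel tray, lay it flat and lengthwise on the tip with the block's middle over the cuticle end, and draw it slowly to the free edge under light, steady pressure of about 5 N without losing contact or pressing hard; lift it clear off, and make a second stroke the same way. Then lower the buffer back into the tray, lying flat, without touching the two painted stands or shifting the bottles and the brush.

Things in the scene. Friction and masses are not known exactly. Their poses are not given: they have to be found in the camera images.
- stand_bare: practice stand with the bare ivory tip, fixed. Origin on the table right under the middle of the nail tip; +x from cuticle end to free edge, z up. Plate 102 x 50 x 10 mm (x -72 to +30 mm). Tip: 14 mm wide, x from -15 mm (cuticle end) to +17 mm (free edge), curved both ways (2 mm lower at the ends), the stand's highest part. Its top is 85 to 105 mm above the table, not measured: find it by touch.
- bare_clamp (a point): thumbscrew collar of that stand's telescopic post, on the post's axis 51 mm above the table, 50 mm behind the tip's middle. The post above it is clamped at a different height each time; its black head carries a level silicone finger (16 mm across, its top 3 mm below the tip's) on a springy rubber neck: the tip gives about 0.5 mm per newton and springs back.
- stand_blue: practice stand of the same make and size with a finished blue painted tip, also 85 to 105 mm high; same origin and axes. Not to be touched.
- stand_red: practice stand of the same make and size with a finished dark red painted tip, also 85 to 105 mm high; same origin and axes. Not to be touched.
- tray: open steel tray, fixed, 190 (x) x 280 (y) mm outside, rim 14 mm high, floor and walls 3 mm thick. Origin at the centre of its underside; its floor is 3 mm above that. The buffer lies in one half of it (y about +66 or -66 mm) and the brush in the other.
- buffer_mid (a point): centre of the foam buffer block, a rigid bar 95 (x) x 25 (y) x 25 (z) mm, 20 to 42 g, pink faces above and below, grey sides; lies flat in the tray, its centre 12.5 mm above the tray's floor. x runs along its length.
- brush_mid (a point): nail-dust brush lying in the tray: wooden handle, metal ferrule, pink bristles, 142 mm long along x (from -73 to +68 mm), up to 26 mm wide, 18 mm high; this point is 9 mm above its underside. Leave it.
- polish_black_mid (a point): gel polish bottle standing upright on the table (black bottle, black cap), 27 mm across, 75 mm high; this point is half-way up on its axis. Leave it.
- polish_blue_mid (a point): gel polish bottle standing upright on the table (light blue bottle and cap), 27 mm across, 75 mm high; this point is half-way up on its axis. Leave it.
- polish_gold_mid (a point): gel polish bottle standing upright on the table (dark bottle, gold cap), 27 mm across, 75 mm high; this point is half-way up on its axis. Leave it.

How it is judged (in metres and radians):
On the way, in this order (a step that is already met when the one before it is completed fails the run):
1. First stroke: the buffer rests flat and lengthwise on the bare tip, its middle over the cuticle end (10 to 32 mm behind the tip's middle), pressed with 2 to 10 N (contact force between buffer and stand_bare between 2 and 10 N and x of buffer_mid in the frame of stand_bare between -0.032 and -0.01 m and y of buffer_mid in the frame of stand_bare between -0.01 and 0.01 m and angle between the x axis of buffer_mid and the x axis of stand_bare, either way round below 0.3 rad and angle between buffer_mid's own x axis and vertical above 1.37 rad), for 0.1 s.
2. First stroke: it passes over the tip's middle, pressed without a break with 2 to 10 N for 0.4 s while its middle is within 9 mm of the tip's (contact force between buffer and stand_bare between 2 and 10 N and x of buffer_mid in the frame of stand_bare between -0.009 and 0.009 m and y of buffer_mid in the frame of stand_bare between -0.01 and 0.01 m and angle between the x axis of buffer_mid and the x axis of stand_bare, either way round below 0.3 rad and angle between buffer_mid's own x axis and vertical above 1.37 rad), for 0.4 s.
3. First stroke: it reaches the free edge (its middle 10 to 32 mm past the tip's middle), still pressed with 2 to 10 N (contact force between buffer and stand_bare between 2 and 10 N and x of buffer_mid in the frame of stand_bare between 0.01 and 0.032 m and y of buffer_mid in the frame of stand_bare between -0.01 and 0.01 m and angle between the x axis of buffer_mid and the x axis of stand_bare, either way round below 0.3 rad and angle between buffer_mid's own x axis and vertical above 1.37 rad), for 0.1 s.
4. the buffer is lifted clear off the tip (no contact for 0.3 s) (contact force between buffer and stand_bare below 0.05 N), for 0.3 s.
5. Second stroke: the buffer rests flat and lengthwise on the bare tip, its middle over the cuticle end (10 to 32 mm behind the tip's middle), pressed with 2 to 10 N (all of step 1), for 0.1 s.
6. Second stroke: it passes over the tip's middle, pressed without a break with 2 to 10 N for 0.4 s while its middle is within 9 mm of the tip's (all of step 2), for 0.4 s.
7. Second stroke: it reaches the free edge (its middle 10 to 32 mm past the tip's middle), still pressed with 2 to 10 N (all of step 3), for 0.1 s.
8. the buffer is lowered, still held, until it lies on the tray's floor (not dropped more than about 6 mm) (x of buffer_mid in the frame of tray between -0.085 and 0.085 m and y of buffer_mid in the frame of tray between -0.13 and 0.13 m and angle between buffer_mid's own x axis and vertical above 1.48 rad and z of buffer_mid in the frame of tray below 0.0215 m and contact force between the fingers and buffer above 0.5 N), for 0.1 s.
At the end, for the whole second after the job is handed in: Both strokes are made; the buffer lies released, flat and at rest on the tray's floor (its middle within 85 mm along x and 130 mm along y of the tray's middle, its length level within 5 degrees); the three bottles and the brush are within 20 mm of where they started (x of buffer_mid in the frame of tray between -0.085 and 0.085 m and y of buffer_mid in the frame of tray between -0.13 and 0.13 m and angle between buffer_mid's own x axis and vertical above 1.48 rad and z of buffer_mid in the frame of tray between 0.01 and 0.019 m and linear speed of buffer below 0.02 m/s and contact force between the fingers and buffer below 0.05 N and distance of each of polish_black_mid, polish_blue_mid, polish_gold_mid, brush_mid from where it was at the start of the episode below 0.02 m); the robot touches nothing.
It fails at once if the bare tip is pressed with more than 18 N (contact force between buffer and stand_bare above 18 N).
It fails at once if a painted stand is touched (contact force between anything else and stand_blue above 0.5 N or contact force between anything else and stand_red above 0.5 N).
It fails at once if a bottle or the brush is shifted by more than 20 mm (distance of any of polish_black_mid, polish_blue_mid, polish_gold_mid, brush_mid from where it was at the start of the episode above 0.02 m).
It also fails if it takes over 69 s, if anything falls off the work surface, if the arm or the gripper's body presses on something with over 40 N, if the wrist force passes 120 N, or if a joint passes its speed limit or range.

## Working session

There is one attempt and no reset: what is moved stays moved. The work goes in short steps, Python scripts to look and compute and a shell command to move; the robot and the scene stay as the last step left them, time stands still between calls to the robot, and variables do not carry over. Pictures are saved under pics/ and viewed, at most 10 in all, crops included, and the job is handed in when it is done.

```bash
mkdir -p pics; cat > h.py <<'E'
import numpy as np, cv2
from station import manip, grab_frame, calibration, spotter
from scipy.spatial.transform import Rotation as R
def camT(c):
    o=np.array(c["orientation"],float)
    return (o if o.shape==(3,3) else R.from_euler('xyz',o,degrees=True).as_matrix()), np.array(c["position"],float)
def ray(c,rc):
    K=np.array(c["intrinsics"],float); d=np.array(c["dist"],float)
    p=cv2.undistortPoints(np.array([[[rc[1],rc[0]]]],float),K,d)[0,0]
    M,t=camT(c); return t, M@np.array([p[0],p[1],1.])
def at_depth(c,rc,z): t,d=ray(c,rc); return t+d*z
def at_height(c,rc,h): t,d=ray(c,rc); return t+d*(h-t[2])/d[2]
def tri(r):
    A=np.zeros((3,3));b=np.zeros(3)
    for t,d in r:
        d=d/np.linalg.norm(d);P=np.eye(3)-np.outer(d,d);A+=P;b+=P@t
    return np.linalg.solve(A,b)
def cloud(c,dep,mask):
    v,u=np.nonzero(mask&(dep>0)); K=np.array(c["intrinsics"],float)
    p=cv2.undistortPoints(np.stack([u,v],1).astype(float)[:,None],K,np.array(c["dist"],float))[:,0]
    M,t=camT(c); z=dep[v,u]
    return (np.c_[p,np.ones(len(p))]*z[:,None])@M.T+t
E
python3 - <<'E'
from h import *
np.set_printoptions(precision=4,suppress=True)
print(calibration("top")); 
names=["stand_bare","bare_clamp","stand_blue","stand_red","tray","buffer_mid","brush_mid","polish_black_mid","polish_blue_mid","polish_gold_mid"]
hs=dict(bare_clamp=.051,buffer_mid=.0155,brush_mid=.012,tray=0)
for cam in ["top","scene"]:
    im,d=grab_frame(cam); cv2.imwrite(f"pics/{cam}0.png",im[...,::-1]); c=calibration(cam)
    for n in names:
        for o in spotter.tip_of(cam,n)[:2]:
            print(cam,n,round(o["conf"],2),np.round(o["location"]),at_height(c,o["location"],hs.get(n,.0375 if 'polish' in n else 0)))
print(manip.get_state())
E
```

```text
{'intrinsics': array([[531.2979,   0.    , 319.7462],
       [  0.    , 531.2979, 246.5575],
       [  0.    ,   0.    ,   1.    ]]), 'dist': array([-0.068,  0.   ,  0.   ,  0.   ,  0.   ]), 'position': array([ 0.4738, -0.0087,  1.0751]), 'orientation': array([-173.1772,    0.7626,  -90.241 ])}
top bare_clamp 0.74 [194. 407.] [ 0.6996 -0.1681  0.051 ]
top bare_clamp 0.62 [284. 163.] [0.5254 0.309  0.051 ]
top stand_blue 0.74 [248. 290.] [0.599  0.0653 0.    ]
top stand_red 0.82 [277. 230.] [0.542  0.1868 0.    ]
top tray 0.96 [284. 473.] [ 0.5239 -0.3042  0.    ]
top buffer_mid 0.81 [271. 503.] [ 0.5497 -0.3629  0.0155]
top brush_mid 0.64 [287. 442.] [ 0.5174 -0.2401  0.012 ]
top polish_black_mid 0.76 [190. 354.] [ 0.7105 -0.0632  0.0375]
top polish_blue_mid 0.57 [189. 310.] [0.7135 0.0233 0.0375]
top polish_gold_mid 0.49 [196. 405.] [ 0.6973 -0.1659  0.0375]
scene stand_bare 0.84 [228. 477.] [0.5749 0.3111 0.    ]
scene stand_bare 0.58 [261. 346.] [0.5893 0.052  0.    ]
scene stand_blue 0.76 [262. 350.] [0.5926 0.0598 0.    ]
scene stand_red 0.57 [232. 405.] [0.551  0.1783 0.    ]
s
[... 165 characters left out ...]
5 0.0155]
scene brush_mid 0.78 [260. 171.] [ 0.5202 -0.245   0.012 ]
scene polish_black_mid 0.92 [324. 300.] [ 0.7148 -0.0594  0.0375]
scene polish_blue_mid 0.94 [312. 349.] [0.713  0.0197 0.0375]
{'t': 1.1, 'joint_pos': array([59.0129, 15.8074, 86.2248, -0.0005, 77.9622, -6.933 ]), 'joint_velocities': array([-0.0046,  0.1214,  0.0283,  0.024 ,  0.0868, -0.0323]), 'joint_efforts': array([  0.0007, -41.6673, -24.6104,  -0.    ,   0.0004,  -0.    ]), 'tool_pos': array([0.2344, 0.5251, 0.2313]), 'eef_rot': array([179.9945,   0.0011, 155.9459]), 'wrist_force': array([-0.3795, -0.49  ,  0.354 ]), 'moment': array([-0.0098, -0.0411,  0.0069]), 'finger_force': 0.0, 'grip_width': 0.08575323952991885}
```

View pics/top0.png

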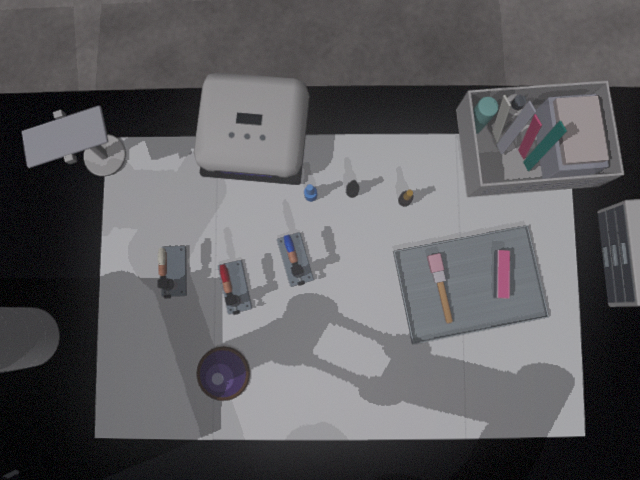

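View pics/scene0.png

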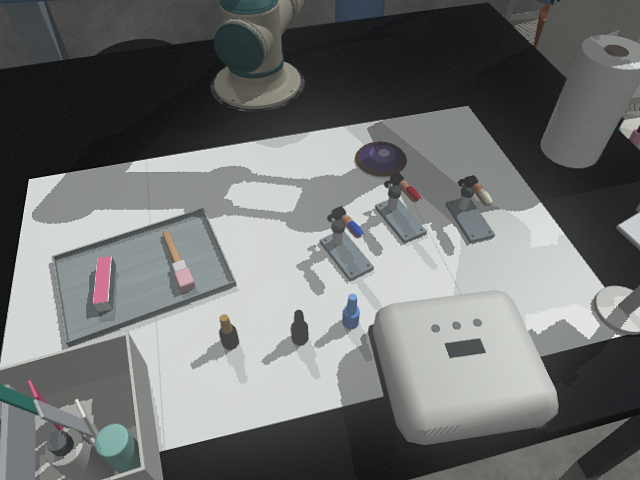

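The pictures show the bare stand's tip at top-view pixel (col 162, row 255). Red is at (233,285), blue at (292,258), the buffer at (503,274), and the brush at (441,287). All free edges point roughly to +x. The networks confuse the clamps at times, but the bare stand is the leftmost one.

```bash
python3 - <<'E'
from h import *
np.set_printoptions(precision=4,suppress=True)
c=calibration("wrist"); s=manip.get_state()
M,t=camT(c); T=R.from_euler('xyz',s["eef_rot"],degrees=True).as_matrix()
print("cam in tool",T.T@(t-s["tool_pos"]),"axis",T.T@M)
im,d=grab_frame("top"); c=calibration("top")
for n in ["buffer_mid","stand_bare","stand_red","stand_blue","tray","brush_mid"]:
    for o in spotter.cut_out("top",n)[:2]:
        P=cloud(c,d,o["region"])
        (cx,cy),wh,a=cv2.minAreaRect(P[:,:2].astype(np.float32))
        print(n,round(o["conf"],2),np.round(o["bbox"]),"ctr",cx,cy,"wh",wh,"ang",a,"ztop",np.percentile(P[:,2],[50,95,99]))
E
```

```text
cam in tool [ 0.0816 -0.0006 -0.1424] axis [[ 0.0004 -0.9472 -0.3205]
 [ 1.      0.0007 -0.0008]
 [ 0.001  -0.3205  0.9472]]
buffer_mid 0.95 [504. 273.  13.  49.] ctr 0.5439361333847046 -0.36147695779800415 wh (0.03461628779768944, 0.098213791847229) ang 88.86089324951172 ztop [0.027  0.0307 0.0326]
stand_bare 0.72 [173. 272.  33.  55.] ctr 0.5525833368301392 0.30744650959968567 wh (0.1106007918715477, 0.06338777393102646) ang 4.177633762359619 ztop [0.0106 0.0884 0.091 ]
stand_red 0.85 [234. 290.  30.  61.] ctr 0.518942654132843 0.17811042070388794 wh (0.10659854114055634, 0.051057085394859314) ang 13.19450569152832 ztop [0.0109 0.0957 0.098 ]
tray 0.92 [473. 283. 156. 121.] ctr 0.5245082378387451 -0.3004959225654602 wh (0.19769585132598877, 0.28714001178741455) ang 10.540165901184082 ztop [0.0028 0.0117 0.0155]
brush_mid 0.57 [440. 286.  28.  69.] ctr 0.5172241926193237 -0.24030359089374542 wh (0.14230597019195557, 0.03126285597681999) ang 13.819199562072754 ztop [0.0172 0.0235 0.025 ]
```

```bash
python3 -m creep '[[85,-40,-6,-5,0,0,-3],[85,-80,-12,-10,0,0,-6],[85,-120,-18,-15,0,0,-9],[85,-160,-24,-20,0,0,-12],[85,-200,-30,-25,0,0,-15],[85,-240,-36,-30,0,0,-18],[85,-280,-42,-30,0,0,-21],[85,-320,-48,-30,0,0,-24],[85,-360,-54,-30,0,0,-27],[85,-394,-60,-30,0,0,-28],[85,-394,-60,-30,0,0,-28],[85,-394,-60,-30,0,0,-28]]'
cat > look.py <<'E'
import sys
from h import *
np.set_printoptions(precision=4,suppress=True)
def look(tag,names):
    s=manip.get_state(); c=calibration("wrist"); im,d=grab_frame("wrist")
    cv2.imwrite(f"pics/{tag}.png",im[...,::-1]); print(s["t"],s["tool_pos"],s["eef_rot"],s["wrist_force"])
    for n in names:
        for o in spotter.cut_out("wrist",n)[:1]:
            P=cloud(c,d,o["region"]); z=np.percentile(P[:,2],[5,50,95,99])
            r=cv2.minAreaRect(P[:,:2].astype(np.float32)); Q=P[P[:,2]>z[3]-.006]
            print(n,round(o["conf"],2),np.round(o["bbox"]),"rect",r,"z",z,"topmean",Q.mean(0))
        for o in spotter.tip_of("wrist",n)[:1]:
            rc=o["location"]; print("  tip",round(o["conf"],2),np.round(rc),"ray0",at_height(c,rc,0),"ray.05",at_height(c,rc,.051))
    return c,im,d
E
python3 - <<'E'
from look import *
c,im,d=look("w1",["stand_bare","bare_clamp","stand_red"])
np.savez("w1.npz",d=d,im=im); import pickle; pickle.dump(c,open("w1.pkl","wb"))
E
```

```text
t: 2.65
tool_pos: [0.5699, 0.3093, 0.2608]
eef_rot: [180.0, -0.1, -176.2]
wrist_force: [-0.7, 0.4, -0.4]
grip_width: 0.085
finger_force: 0.0
2.65 [0.5699 0.3093 0.2608] [ 179.9822   -0.0777 -176.154 ] [-0.6959  0.4135 -0.4193]
stand_bare 0.77 [319. 179.  53. 122.] rect ((0.5586051344871521, 0.30355602502822876), (0.11952359229326248, 0.05152830854058266), 2.68296480178833) z [0.0084 0.0105 0.0887 0.0902] topmean [0.5662 0.303  0.0875]
  tip 0.64 [195. 319.] ray0 [0.5758 0.3056 0.    ] ray.05 [0.5647 0.3052 0.051 ]
bare_clamp 0.65 [319. 176.  54. 122.] rect ((0.5539464354515076, 0.3017238676548004), (0.1100679263472557, 0.05140383541584015), 2.529074192047119) z [0.0085 0.0105 0.0888 0.0902] topmean [0.5661 0.303  0.0875]
  tip 0.78 [150. 319.] ray0 [0.5305 0.303  0.    ] ray.05 [0.5252 0.303  0.051 ]
stand_red 0.65 [181. 129.  93. 123.] rect ((0.523086428642273, 0.1659189760684967), (0.10805809497833252, 0.07389486581087112), 12.933938026428223) z [0.0083 0.0106 0.0956 0.0973] topmean [0.5338 0.1814 0.0947]
  tip 0.72 [154. 201.] ray0 [0.5413 0.1855 0.    ] ray.05 [0.5346 0.2003 0.051 ]
```

View pics/w1.png

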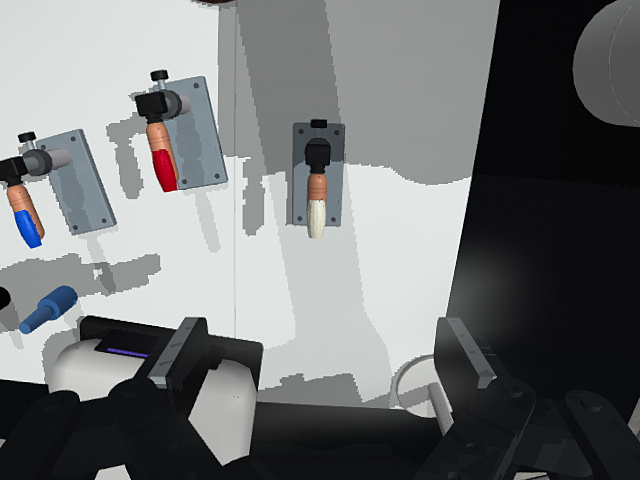

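The wrist view shows the ivory tip at (317,218), the black head at (318,152), and the finger running straight down the image toward the free edge. The red tip is at (165,172).

```bash
python3 - <<'E'
from h import *; import pickle
np.set_printoptions(precision=4,suppress=True)
f=np.load("w1.npz"); c=pickle.load(open("w1.pkl","rb")); d,im=f["d"],f["im"]
m=np.zeros(d.shape,bool); m[115:245,285:350]=True
P=cloud(c,d,m); v,u=np.nonzero(m&(d>0)); col=im[v,u].astype(int); 
hi=P[:,2]>.06
iv=hi&(col.min(1)>130)&(abs(col[:,0]-col[:,2])<70); bl=hi&(col.max(1)<70)
sk=hi&(col[:,0]-col[:,2]>70)
for n,k in [("ivory",iv),("black",bl),("skin",sk)]:
    Q=P[k]; print(n,k.sum(),Q.mean(0),Q.min(0),Q.max(0),np.percentile(Q[:,2],[50,90,98])); print(cv2.minAreaRect(Q[:,:2].astype(np.float32)))
pl=(P[:,2]>.007)&(P[:,2]<.014); print("plate",cv2.minAreaRect(P[pl][:,:2].astype(np.float32)))
l=np.polyfit(P[iv|sk][:,0],P[iv|sk][:,1],1); print("yaw",np.degrees(np.arctan(l[0])),l)
E
python3 -m creep '[[85,0,50,0,0,0,0],[85,0,100,0,0,0,1],[85,0,150,0,0,0,2],[85,0,200,0,0,0,3],[85,0,250,0,0,0,4],[85,0,300,0,0,0,4],[85,0,350,0,0,0,4],[85,0,400,0,0,0,4],[85,0,450,0,0,0,4],[85,0,500,0,0,0,4],[85,0,550,0,0,0,4],[85,0,600,0,0,0,4],[85,-10,650,10,0,0,4],[85,-20,670,30,0,0,4],[85,-20,670,40,0,0,4],[85,-20,670,40,0,0,4],[85,-20,670,40,0,0,4]]'
python3 - <<'E'
from look import *
c,im,d=look("w2",["buffer_mid","brush_mid","tray"])
np.savez("w2.npz",d=d,im=im)
E
```

```text
ivory 528 [0.5757 0.3049 0.0883] [0.5608 0.297  0.0787] [0.5931 0.3115 0.0919] [0.0887 0.0902 0.0909]
((0.5769314765930176, 0.30450937151908875), (0.014195200987160206, 0.03234965726733208), 87.54136657714844)
black 640 [0.5275 0.3016 0.0819] [0.518  0.2916 0.0694] [0.5404 0.3114 0.085 ] [0.0823 0.0835 0.084 ]
((0.5290688276290894, 0.30187731981277466), (0.022124983370304108, 0.01977549120783806), 3.029120922088623)
skin 318 [0.551  0.3049 0.086 ] [0.541  0.2994 0.0804] [0.5674 0.3106 0.0889] [0.0864 0.0879 0.0885]
((0.5542891621589661, 0.3049267828464508), (0.026519831269979477, 0.010894248262047768), 1.141811728477478)
plate ((0.5543497204780579, 0.30241408944129944), (0.10114642232656479, 0.05029650032520294), 2.1330461502075195)
yaw 0.8991819905817728 [0.0157 0.296 ]
t: 4.7
tool_pos: [0.4789, 0.8516, 0.173]
eef_rot: [177.8, 1.3, 179.9]
wrist_force: [0.3, 0.3, 1.0]
grip_width: 0.0848
finger_force: 0.0
4.7 [0.4789 0.8516 0.173 ] [177.7605   1.2715 179.8757] [0.3109 0.3037 1.004 ]
```

View pics/w2.png

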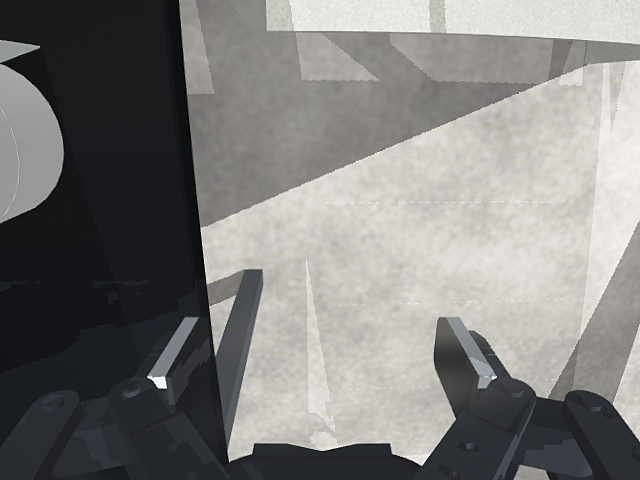

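I got the sign wrong: tool +y is world +y at this yaw. The arm went out over empty space to the left, and nothing was touched. I'll come back and level the tool.

```bash
python3 -m creep '[[85,0,-20,-40,0.6,0.3,0],[85,0,-60,-80,1.2,0.6,0],[85,0,-110,-90,2.2,1.3,0],[85,0,-160,-90,2.2,1.3,0],[85,0,-210,-90,2.2,1.3,0],[85,0,-260,-90,2.2,1.3,0],[85,0,-310,-90,2.2,1.3,0],[85,0,-360,-90,2.2,1.3,0],[85,0,-410,-90,2.2,1.3,0],[85,0,-460,-90,2.2,1.3,0],[85,0,-510,-90,2.2,1.3,0],[85,0,-510,-90,2.2,1.3,0]]'
```

```text
t: 6.25
tool_pos: [0.4753, 0.3329, 0.2452]
eef_rot: [-179.9, 0.0, 179.7]
wrist_force: [1.1, -0.4, 0.5]
grip_width: 0.085
finger_force: 0.0
```

```bash
python3 -m creep '[[85,0,-50,0,0,0,0],[85,0,-100,0,0,0,0],[85,0,-150,0,0,0,0],[85,-5,-200,0,0,0,0],[85,-10,-250,0,0,0,0],[85,-15,-300,0,0,0,0],[85,-20,-350,0,0,0,0],[85,-25,-400,0,0,0,0],[85,-30,-450,0,0,0,0],[85,-35,-500,0,0,0,0],[85,-40,-550,0,0,0,0],[85,-50,-600,0,0,0,0],[85,-60,-650,0,0,0,0],[85,-68,-695,0,0,0,0],[85,-68,-695,0,0,0,0],[85,-68,-695,0,0,0,0],[85,-68,-695,0,0,0,0]]'
python3 - <<'E'
from look import *
c,im,d=look("w3",["buffer_mid","brush_mid","tray"])
for o in spotter.cut_out("wrist","buffer_mid")[:1]:
    P=cloud(c,d,o["region"]); Q=P[P[:,2]>.024]; print("topface",len(Q),cv2.minAreaRect(Q[:,:2].astype(np.float32)),Q.mean(0))
    v,u=np.nonzero(d>0)
E
```

```text
t: 7.95
tool_pos: [0.5434, -0.3556, 0.2436]
eef_rot: [179.9, -0.0, 180.0]
wrist_force: [-0.2, 0.2, -0.5]
grip_width: 0.0852
finger_force: 0.0
7.95 [ 0.5434 -0.3556  0.2436] [179.9024  -0.006  179.9795] [-0.1945  0.1699 -0.5104]
buffer_mid 0.79 [320. 197.  32. 104.] rect ((0.5432522892951965, -0.35905808210372925), (0.027216315269470215, 0.09474299103021622), 87.9442367553711) z [0.0262 0.0278 0.0291 0.0296] topmean [ 0.5411 -0.3592  0.0278]
  tip 0.71 [198. 317.] ray0 [ 0.5482 -0.3612  0.    ] ray.05 [ 0.5368 -0.3606  0.051 ]
brush_mid 0.95 [452. 167.  36. 148.] rect ((0.5198225975036621, -0.23459306359291077), (0.1469823271036148, 0.028587572276592255), 8.72913646697998) z [0.0099 0.0167 0.0219 0.0227] topmean [ 0.5556 -0.2303  0.0201]
  tip 0.71 [170. 448.] ray0 [ 0.5205 -0.2341  0.    ] ray.05 [ 0.5127 -0.2503  0.051 ]
tray 0.95 [375. 168. 324. 250.] rect ((0.5272778272628784, -0.29593321681022644), (0.1979948729276657, 0.2919119894504547), 10.332505226135254) z [0.0014 0.0028 0.0126 0.0143] topmean [ 0.5201 -0.2918  0.0128]
  tip 0.81 [176. 382.] ray0 [ 0.5264 -0.2982  0.    ] ray.05 [ 0.5178 -0.306   0.051 ]
topface 2802 ((0.543339192867279, -0.35923951864242554), (0.025418199598789215, 0.09443732351064682), 86.92625427246094) [ 0.5411 -0.3592  0.0278]
```

View pics/w3.png

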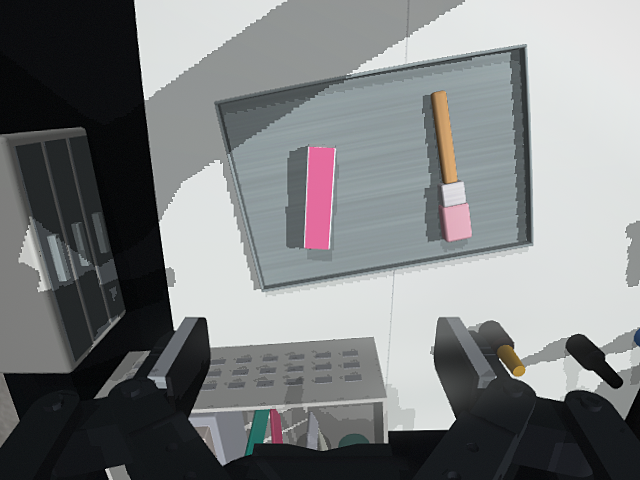

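The buffer is at px (320,197), measured centre (0.543,-0.359). Its top is at 0.028 m, which matches the text, and its yaw is about -3°. The brush is at (452,167), far enough away. Descending with the fingers at 50 mm.

```bash
python3 -m creep '[[50,0,-4,40,0,0,1],[50,0,-4,80,0,0,3],[50,0,-4,120,0,0,3],[50,0,-4,155,0,0,3],[50,0,-4,185,0,0,3],[50,0,-4,205,0,0,3],[50,0,-4,220,0,0,3],[50,0,-4,230,0,0,3],[50,0,-4,236,0,0,3],[50,0,-4,239,0,0,3],[50,0,-4,239,0,0,3],[50,0,-4,239,0,0,3]]'
```

```text
t: 9.55
tool_pos: [0.5436, -0.3608, 0.0049]
eef_rot: [180.0, 0.0, 176.9]
wrist_force: [-0.1, -0.4, 1.1]
grip_width: 0.05
finger_force: 0.0
```

```bash
python3 -m creep '[[22,0,1,1,0,0,0],[22,0,1,1,0,0,0],[22,0,1,1,0,0,0],[22,0,1,1,0,0,0],[10,0,1,1,0,0,0],[10,0,1,1,0,0,0],[10,0,1,1,0,0,0],[10,0,1,1,0,0,0]]' 80
```

```text
t: 10.35
tool_pos: [0.5436, -0.3597, 0.0039]
eef_rot: [180.0, 0.0, 176.9]
wrist_force: [-0.2, 0.2, 4.9]
grip_width: 0.0236
finger_force: 78.3
```

```bash
python3 -m creep '[[10,0,0,-4,0,0,0],[10,0,0,-20,0,0,0],[10,0,0,-50,0,0,0],[10,0,0,-90,0,0,0],[10,0,0,-130,0,0,0],[10,0,0,-170,0,0,0],[10,0,0,-200,0,0,0],[10,0,0,-200,0,0,0],[10,0,0,-200,0,0,0]]'
python3 - <<'E'
from look import *
c,im,d=look("w4",["buffer_mid"])
for o in spotter.cut_out("wrist","buffer_mid")[:1]:
    P=cloud(c,d,o["region"]); z0=np.percentile(P[:,2],90); print(len(P),np.percentile(P[:,2],[2,10,50,90]))
    # top-face plane tilt: fit z vs along-x for near-top points
    Q=P[abs(P[:,2]-np.median(P[:,2]))<.006]; print(np.linalg.lstsq(np.c_[Q[:,:2]-Q[:,:2].mean(0),np.ones(len(Q))],Q[:,2],rcond=None)[0],cv2.minAreaRect(Q[:,:2].astype(np.float32)))
E
```

```text
t: 11.25
tool_pos: [0.5431, -0.3595, 0.2032]
eef_rot: [180.0, -0.0, 176.9]
wrist_force: [-0.6, -0.3, -0.9]
grip_width: 0.0237
finger_force: 78.4
11.25 [ 0.5431 -0.3595  0.2032] [179.9543  -0.0292 176.9448] [-0.5984 -0.3405 -0.8569]
buffer_mid 0.72 [321. 328.  81. 248.] rect ((0.6022209525108337, -0.3644808232784271), (0.07272357493638992, 0.21444401144981384), 85.95879364013672) z [0.2199 0.227  0.228  0.2283] topmean [ 0.5345 -0.3601  0.227 ]
  tip 0.68 [334. 318.] ray0 [ 0.6758 -0.371   0.    ] ray.05 [ 0.6442 -0.3688  0.051 ]
17598 [0.2102 0.2259 0.227  0.2277]
[ 0.004 -0.002  0.227] ((0.541836142539978, -0.36046794056892395), (0.025669453665614128, 0.09344101697206497), 87.06166076660156)
```

View pics/w4.png

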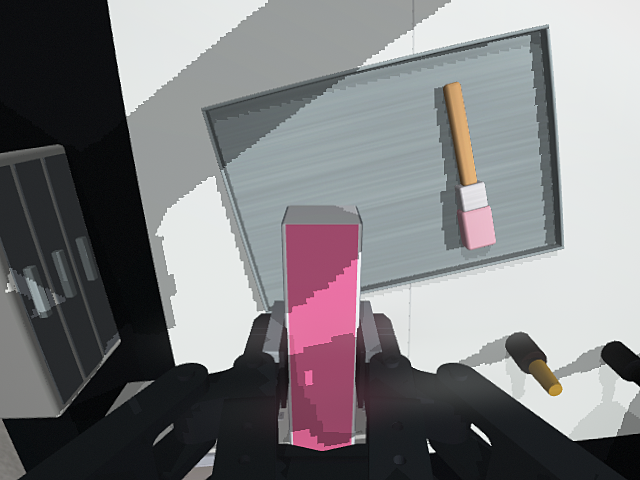

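The buffer is held level (tilt 0.004 rad) in the middle of its length, pink face at px (320,340). Its underside is about 1 mm below the TCP. Carrying it to above the bare tip's cuticle end.

```bash
python3 -m creep '[[10,1,30,0,0,0,0],[10,2,75,0,0,0,0],[10,4,120,0,0,0,-1],[10,6,165,0,0,0,-1],[10,7,210,0,0,0,-2],[10,9,255,0,0,0,-2],[10,10,300,0,0,0,-2],[10,12,345,0,0,0,-3],[10,13,390,0,0,0,-3],[10,15,435,0,0,0,-4],[10,17,480,0,0,0,-4],[10,18,525,0,0,0,-5],[10,20,570,0,0,0,-5],[10,21,610,0,0,0,-5],[10,22,640,0,0,0,-5],[10,23,655,10,0,0,-5],[10,23,663,40,0,0,-5],[10,23,663,70,0,0,-5],[10,23,663,70,0,0,-5],[10,23,663,70,0,0,-5]]'
```

```text
t: 13.45
tool_pos: [0.555, 0.3027, 0.1328]
eef_rot: [-180.0, -0.2, -178.1]
wrist_force: [0.3, 0.8, 1.1]
grip_width: 0.0236
finger_force: 78.4
```

```bash
python3 - <<'E'
from look import *
s=manip.get_state();print(s["tool_pos"],s["eef_rot"],s["wrist_force"],s["t"])
c=calibration("top"); im,d=grab_frame("top"); a=cv2.resize(im[200:320,120:260],None,fx=4,fy=4)
c,im,d=look("w5",["stand_bare"]); b=cv2.resize(im[:,:],(560,420))
a=cv2.resize(a,(490,420)); 
cv2.imwrite("pics/m5.png",cv2.resize(np.hstack([a,b]),(800,320))[...,::-1])
E
```

```text
[0.555  0.3027 0.1328] [-179.9776   -0.185  -178.0892] [0.2933 0.7703 1.076 ] 13.45
13.5 [0.5561 0.3031 0.1342] [ 179.9525   -0.0142 -178.0955] [ 0.3533 -0.0128 -0.7898]
stand_bare 0.7 [322. 179.  77.  58.] rect ((0.5193495154380798, 0.30136609077453613), (0.04059511423110962, 0.05045594647526741), 1.2988156080245972) z [0.0086 0.0103 0.0814 0.0828] topmean [0.5195 0.3015 0.0815]
```

View pics/m5.png

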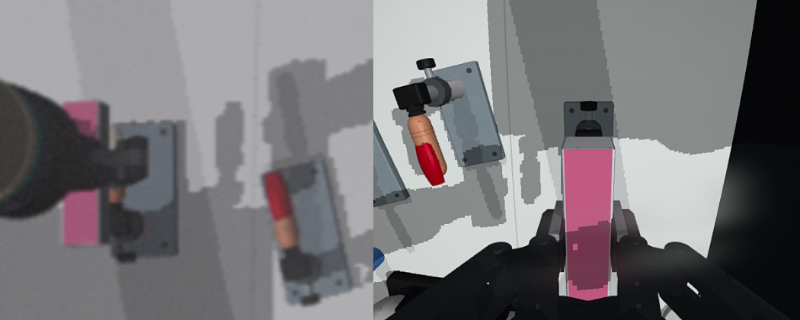

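The block lines up with the bare stand in both views: the plate sticks out on the base side and the red stand is well clear. Descending to find the tip by touch.

```bash
python3 -m creep '[[10,0,0,12,0,0,0],[10,0,0,24,0,0,0],[10,0,0,32,0,0,0],[10,0,0,36,0,0,0],[10,0,0,37,0,0,0],[10,0,0,38,0,0,0],[10,0,0,38,0,0,0],[10,0,0,38,0,0,0]]'; for i in 1 2; do python3 -m creep '[[10,0,0,0,0,0,0]]' | grep -E 'force|tool_pos'; done; for i in 1 2 3; do python3 -m creep '[[10,0,0,1,0,0,0],[10,0,0,1,0,0,0]]' | grep -E 'wrist_f|tool_pos'; done
```

```text
t: 14.45
tool_pos: [0.5558, 0.3039, 0.0962]
eef_rot: [179.9, 0.0, -178.0]
wrist_force: [0.0, -0.4, -0.6]
grip_width: 0.0235
finger_force: 78.4
tool_pos: [0.5558, 0.3039, 0.0962]
wrist_force: [-0.3, -0.1, -0.3]
finger_force: 78.4
tool_pos: [0.5557, 0.3038, 0.0961]
wrist_force: [0.1, -0.1, 0.2]
finger_force: 78.4
tool_pos: [0.5555, 0.3037, 0.0948]
wrist_force: [-0.0, -0.7, -0.2]
tool_pos: [0.5554, 0.3037, 0.0937]
wrist_force: [0.7, -0.3, -0.8]
tool_pos: [0.5555, 0.3037, 0.0927]
wrist_force: [0.4, -0.5, -1.1]
```

```bash
for i in 1 2 3; do python3 -m creep '[[10,0,0,0.5,0,0,0],[10,0,0,1,0,0,0],[10,0,0,1,0,0,0]]' | grep -E 'wrist_f|tool_pos'; done
```

```text
tool_pos: [0.5555, 0.3038, 0.0918]
wrist_force: [-0.0, -0.4, -0.4]
tool_pos: [0.5557, 0.3038, 0.091]
wrist_force: [0.3, 0.0, 0.4]
tool_pos: [0.5558, 0.3038, 0.0901]
wrist_force: [-0.4, 0.2, 2.5]
```

```bash
python3 -m creep '[[10,0,0,0.5,0,0,0],[10,0,0,1,0,0,0],[10,0,0,1,0,0,0]]' | grep -E 'wrist_f|tool_pos';  for i in 1 2; do python3 -m creep '[[10,0,0,0,0,0,0],[10,0,0,0,0,0,0]]' | grep -E 'wrist_f|tool_pos'; done
```

```text
tool_pos: [0.5559, 0.3038, 0.0892]
wrist_force: [-0.2, 0.1, 3.2]
tool_pos: [0.5559, 0.3038, 0.0891]
wrist_force: [0.3, 0.6, 3.8]
tool_pos: [0.5559, 0.3039, 0.089]
wrist_force: [0.6, 0.1, 3.8]
```

```bash
python3 -m creep '[[10,0,0,0.5,0,0,0],[10,-1,0,0.5,0,0,0],[10,-2,0,0.5,0,0,0],[10,-4,0,0.5,0,0,0],[10,-6,0,0.5,0,0,0],[10,-8,0,0.5,0,0,0],[10,-10,0,0.5,0,0,0]]' | grep -E 'wrist_f|tool_pos'; python3 -m creep '[[10,-1.5,0,0,0,0,0],[10,-3,0,0,0,0,0],[10,-4.5,0,0,0,0,0],[10,-6,0,0,0,0,0]]' | grep -E 'wrist_f|tool_pos'
```

```text
tool_pos: [0.5655, 0.3041, 0.0882]
wrist_force: [-2.0, -0.1, 4.3]
tool_pos: [0.5716, 0.3043, 0.0883]
wrist_force: [-2.4, -1.0, 4.7]
```

```bash
python3 -m creep '[[10,-1.5,0,0,0,0,0],[10,-3,0,0,0,0,0],[10,-4.5,0,0,0,0,0],[10,-6,0,0,0,0,0],[10,-7.5,0,0,0,0,0],[10,-9,0,0,0,0,0]]' | grep -E 'wrist_f|tool_pos'; python3 -m creep '[[10,-1.5,0,0,0,0,0],[10,-3,0,0,0,0,0],[10,-4.5,0,0,0,0,0],[10,-6,0,0,0,0,0],[10,-7.5,0,0,0,0,0],[10,-9,0,0,0,0,0]]' | grep -E 'wrist_f|tool_pos'; python3 -m creep '[[10,-1.5,0,0,0,0,0],[10,-3,0,0,0,0,0],[10,-4.5,0,0,0,0,0],[10,-6,0,0,0,0,0],[10,-7,0,0,0,0,0],[10,-7,0,0,0,0,0],[10,-7,0,0,0,0,0]]' | grep -E 'wrist_f|tool_pos'
```

```text
tool_pos: [0.5806, 0.3046, 0.0883]
wrist_force: [-3.3, 0.4, 4.8]
tool_pos: [0.5897, 0.305, 0.0883]
wrist_force: [-2.2, 0.2, 4.2]
tool_pos: [0.5969, 0.3052, 0.0884]
wrist_force: [-1.1, -0.8, 3.7]
```

First stroke done at about 4–5 N. Now lift, go back, and make the second stroke the same way.

```bash
python3 -m creep '[[10,0,0,-5,0,0,0],[10,0,0,-15,0,0,0],[10,0,0,-25,0,0,0],[10,0,0,-25,0,0,0],[10,10,0,-25,0,0,0],[10,20,0,-25,0,0,0],[10,30,0,-25,0,0,0],[10,38,0,-25,0,0,0],[10,41,0,-25,0,0,0],[10,41,0,-20,0,0,0],[10,41,0,-12,0,0,0],[10,41,0,-7,0,0,0],[10,41,0,-5,0,0,0],[10,41,0,-4,0,0,0],[10,41,0,-4,0,0,0]]' | grep -E 'wrist_f|tool_pos|grip'; python3 -m creep '[[10,0,0,1,0,0,0],[10,0,0,2,0,0,0],[10,0,0,3,0,0,0],[10,0,0,3.5,0,0,0],[10,0,0,3.5,0,0,0],[10,0,0,3.5,0,0,0]]' | grep -E 'wrist_f|tool_pos'; python3 -m creep '[[10,0,0,0,0,0,0],[10,0,0,0,0,0,0]]' | grep -E 'wrist_f|tool_pos'
```

```text
tool_pos: [0.5557, 0.3037, 0.0921]
wrist_force: [0.2, 0.0, 0.3]
grip_width: 0.0237
tool_pos: [0.5561, 0.3039, 0.0894]
wrist_force: [1.0, -0.3, 3.8]
tool_pos: [0.5561, 0.3039, 0.0892]
wrist_force: [1.8, -0.1, 2.7]
```

```bash
python3 -m creep '[[10,0,0,0.5,0,0,0],[10,0,0,0.9,0,0,0],[10,0,0,0.9,0,0,0]]' | grep -E 'wrist_f|tool_pos'; python3 -m creep '[[10,-1,0,0,0,0,0],[10,-2,0,0,0,0,0],[10,-4,0,0,0,0,0],[10,-6,0,0,0,0,0],[10,-8,0,0,0,0,0],[10,-10,0,0,0,0,0]]' | grep -E 'wrist_f|tool_pos'
```

```text
tool_pos: [0.5562, 0.3039, 0.0883]
wrist_force: [2.2, -0.3, 5.3]
tool_pos: [0.5626, 0.3039, 0.0873]
wrist_force: [-3.5, -0.7, 6.5]
```

```bash
python3 -m creep '[[10,-1.5,0,-0.2,0,0,0],[10,-3,0,-0.4,0,0,0],[10,-4.5,0,-0.4,0,0,0],[10,-6,0,-0.4,0,0,0]]' | grep -E 'wrist_f|tool_pos'; python3 -m creep '[[10,-1.5,0,0,0,0,0],[10,-3,0,0,0,0,0],[10,-4.5,0,0,0,0,0],[10,-6,0,0,0,0,0],[10,-7.5,0,0,0,0,0],[10,-9,0,0,0,0,0]]' | grep -E 'wrist_f|tool_pos'; python3 -m creep '[[10,-1.5,0,0,0,0,0],[10,-3,0,0,0,0,0],[10,-4.5,0,0,0,0,0],[10,-6,0,0,0,0,0],[10,-7.5,0,0,0,0,0],[10,-9,0,0,0,0,0]]' | grep -E 'wrist_f|tool_pos'; python3 -m creep '[[10,-1.5,0,0,0,0,0],[10,-3,0,0,0,0,0],[10,-4.5,0,0,0,0,0],[10,-6,0,0,0,0,0],[10,-7,0,0,0,0,0],[10,-7,0,0,0,0,0],[10,-7,0,0,0,0,0]]' | grep -E 'wrist_f|tool_pos'
```

```text
tool_pos: [0.5687, 0.3041, 0.0877]
wrist_force: [-2.5, 0.2, 4.9]
tool_pos: [0.5776, 0.3044, 0.0876]
wrist_force: [-2.6, 0.7, 5.2]
tool_pos: [0.5865, 0.3047, 0.0876]
wrist_force: [-3.7, -0.3, 3.8]
tool_pos: [0.5938, 0.3049, 0.0876]
wrist_force: [-2.2, 0.0, 5.3]
```

Second stroke done. Carrying the buffer back to the tray.

```bash
python3 -m creep '[[10,0,0,-10,0,0,0],[10,0,0,-35,0,0,0],[10,0,0,-70,0,0,0],[10,0,0,-100,0,0,0],[10,4,-25,-115,0,0,0],[10,8,-70,-115,0,0,1],[10,12,-115,-115,0,0,1],[10,17,-160,-115,0,0,2],[10,22,-205,-115,0,0,2],[10,27,-250,-115,0,0,3],[10,33,-295,-115,0,0,3],[10,38,-340,-115,0,0,4],[10,43,-385,-115,0,0,4],[10,48,-430,-115,0,0,5],[10,53,-475,-115,0,0,5],[10,58,-520,-115,0,0,5],[10,63,-565,-115,0,0,5],[10,68,-610,-115,0,0,5],[10,73,-645,-115,0,0,5],[10,73,-662,-115,0,0,5]]'; python3 -m creep '[[10,0,0,0,0,0,0],[10,0,0,0,0,0,0],[10,0,0,0,0,0,0]]'
python3 - <<'E'
from look import *
c,im,d=look("w6",["buffer_mid","brush_mid"])
for o in spotter.cut_out("wrist","buffer_mid")[:1]:
    P=cloud(c,d,o["region"]); Q=P[abs(P[:,2]-np.median(P[:,2]))<.006]; print(np.linalg.lstsq(np.c_[Q[:,:2]-Q[:,:2].mean(0),np.ones(len(Q))],Q[:,2],rcond=None)[0],cv2.minAreaRect(Q[:,:2].astype(np.float32)))
E
```

```text
t: 27.35
tool_pos: [0.5448, -0.3619, 0.2018]
eef_rot: [179.9, -0.1, 176.8]
wrist_force: [0.2, 1.5, 0.3]
grip_width: 0.0234
finger_force: 78.6
t: 27.65
tool_pos: [0.5463, -0.3569, 0.2026]
eef_rot: [179.9, -0.1, 177.0]
wrist_force: [-0.8, 0.6, -0.0]
grip_width: 0.0238
finger_force: 78.6
27.65 [ 0.5463 -0.3569  0.2026] [179.8507  -0.0686 177.0417] [-0.7917  0.5861 -0.0215]
buffer_mid 0.67 [321. 327.  84. 247.] rect ((0.5452370047569275, -0.34771668910980225), (0.04602603614330292, 0.09286026656627655), 87.28888702392578) z [0.2198 0.2264 0.2273 0.2277] topmean [ 0.5378 -0.3575  0.2264]
  tip 0.63 [334. 318.] ray0 [ 0.6787 -0.3679  0.    ] ray.05 [ 0.647  -0.3658  0.051 ]
brush_mid 0.85 [469. 163.  53. 168.] rect ((0.5199743509292603, -0.23470407724380493), (0.14815166592597961, 0.03210829570889473), 12.502693176269531) z [0.0088 0.0163 0.0218 0.0225] topmean [ 0.555  -0.2304  0.02  ]
  tip 0.95 [168. 464.] ray0 [ 0.5213 -0.2329  0.    ] ray.05 [ 0.5129 -0.2508  0.051 ]
[0.0037 0.0013 0.2264] ((0.5447582006454468, -0.3578673005104065), (0.025731485337018967, 0.0928611233830452), 87.2040023803711)
```

Block still level and the brush unmoved. Lower to TCP z = 0.0045, with the underside near the floor.

```bash
python3 -m creep '[[10,2,-2,30,0,0,0],[10,2,-2,75,0,0,0],[10,2,-2,115,0,0,0],[10,2,-2,145,0,0,0],[10,2,-2,170,0,0,0],[10,2,-2,183,0,0,0],[10,2,-2,190,0,0,0],[10,2,-2,194,0,0,0],[10,2,-2,196,0,0,0],[10,2,-2,197.5,0,0,0],[10,2,-2,198,0,0,0],[10,2,-2,198,0,0,0],[10,2,-2,198,0,0,0]]'
```

```text
t: 29.25
tool_pos: [0.5441, -0.3609, 0.0051]
eef_rot: [180.0, -0.0, 176.9]
wrist_force: [0.1, -0.9, -0.6]
grip_width: 0.0238
finger_force: 78.5
```

```bash
python3 -m creep '[[10,0,0,0.5,0,0,0],[10,0,0,1,0,0,0],[10,0,0,1,0,0,0],[10,0,0,1,0,0,0]]'
```

```text
t: 29.65
tool_pos: [0.544, -0.3608, 0.0039]
eef_rot: [180.0, -0.0, 176.9]
wrist_force: [-0.9, -0.2, 2.2]
grip_width: 0.0237
finger_force: 79.0
```

Contact with the floor is felt at the same height as at pick-up. Releasing to 50 mm and rising.

```bash
python3 -m creep '[[26,0,0,0,0,0,0],[30,0,0,0,0,0,0],[40,0,0,0,0,0,0],[50,0,0,0,0,0,0],[50,0,0,0,0,0,0],[50,0,0,-1,0,0,0],[50,0,0,-10,0,0,0],[50,0,0,-30,0,0,0],[50,0,0,-65,0,0,0],[50,0,0,-105,0,0,0],[50,0,0,-150,0,0,0],[50,0,0,-200,0,0,0],[50,0,0,-200,0,0,0],[50,0,0,-200,0,0,0]]'
python3 - <<'E'
from look import *
c,im,d=look("w7",["buffer_mid","brush_mid","tray"])
E
```

```text
t: 31.05
tool_pos: [0.5446, -0.3614, 0.2063]
eef_rot: [-179.9, 0.2, 177.0]
wrist_force: [-0.8, -0.2, -0.7]
grip_width: 0.0495
finger_force: 0.0
31.05 [ 0.5446 -0.3614  0.2063] [-179.9009    0.1741  176.9511] [-0.7717 -0.1626 -0.6961]
buffer_mid 0.66 [322. 204.  38. 115.] rect ((0.5437573194503784, -0.3614005744457245), (0.027011483907699585, 0.09503942728042603), 86.617919921875) z [0.0262 0.0278 0.0289 0.0294] topmean [ 0.5415 -0.362   0.0278]
  tip 0.95 [206. 320.] ray0 [ 0.5496 -0.3645  0.    ] ray.05 [ 0.5368 -0.3635  0.051 ]
brush_mid 0.57 [472. 163.  51. 166.] rect ((0.5159576535224915, -0.23735296726226807), (0.13925479352474213, 0.027100304141640663), 11.41624641418457) z [0.0098 0.0164 0.0218 0.0225] topmean [ 0.5551 -0.2304  0.0201]
  tip 0.61 [168. 470.] ray0 [ 0.5215 -0.2324  0.    ] ray.05 [ 0.5129 -0.2508  0.051 ]
tray 0.91 [387. 165. 366. 282.] rect ((0.5276820063591003, -0.29574620723724365), (0.19913837313652039, 0.2921783924102783), 10.385629653930664) z [0.0014 0.0028 0.0126 0.0142] topmean [ 0.5201 -0.2869  0.0126]
  tip 0.71 [174. 393.] ray0 [ 0.5235 -0.2998  0.    ] ray.05 [ 0.5145 -0.3083  0.051 ]
```

View pics/w7.png

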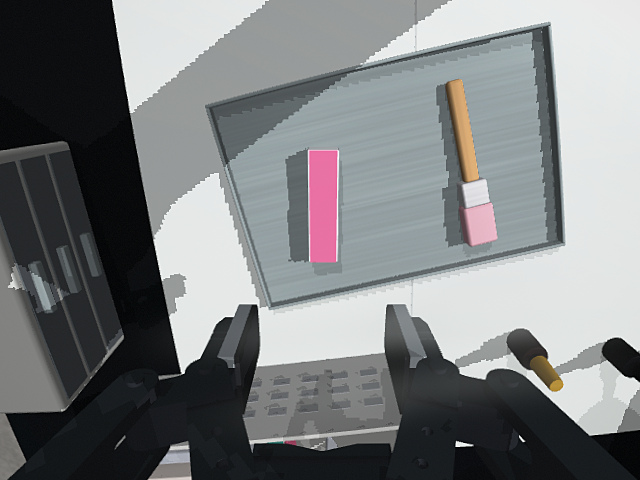

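The buffer lies flat in the tray at px (322,204), with its top at 0.028 m. The brush at (472,163) has not moved and the gripper is clear.

```bash
python3 -c "
from station import manip
print(manip.hand_in())"
```

```text
the job is handed in; nothing more can be done
None
```

I made both strokes over the bare tip at about 3–6.5 N on the wrist sensor (spot readings; no verdict came back), set the buffer back flat and released in the tray with the brush unmoved and no contact with the painted stands or bottles that I know of, and handed the job in at about 31 s.

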